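# Square the tag blanks and hold the bore probe through them

### The job

At the laser marking bench, tap the untidy stack of four drilled tag blanks squarely against both stop rails of the jig, so that their edges are flush and their holes line up over the jig's bore. Then lift the contactless probe by its handle out of its stand and lower its stem through the holes until the tip is about half-way down the bore of the jig block, upright, centred and never touching the blanks or the jig. Finish while still holding it there in the gripper, with the stack still square and the lens cap, mouse and screwdriver left where they are.

Things in the scene. Friction and masses are not known exactly. Their poses are not given: they have to be found in the camera images.
- jig_bore (a point): Jig, fixed, turned up to 17 degrees: dark steel block 40 mm high with a vertical through hole (the bore), 26 mm in diameter. This point is the centre of the bore's mouth on the block's flat top; z up, x and y along the block's sides. From the bore axis the block reaches only 28 mm towards -x and 22 mm towards -y (no rails there).
- jig: The same jig; origin on the bore axis at the work surface, axes as for jig_bore. On the block's +x and +y sides stand two bright steel stop rails, 12 mm thick, reaching 20 mm above the block's top, their inner faces 40 mm (+x rail) and 32 mm (+y rail) from the bore axis.
- stand: Probe stand, fixed: black square top plate 70 mm wide with a 22 mm hole, its top 100 mm above the work surface, on four thin steel legs and an 80 mm square foot. Origin under its centre at the work surface, z up.
- probe_tip (a point): Centre of the lower end of the probe's stem. The probe hangs upright in the stand, its flange resting on the stand's top plate, its stem through the hole. Its axis is z (up, from tip to handle).
- probe_grip (a point): Centre of the probe's handle, on its axis 116 mm above the tip: grey square bar 24 x 24 mm, 50 mm tall, x and y normal to its flat sides. Below it a black round flange 36 mm in diameter, 6 mm thick, then the round steel stem, 12 mm in diameter and 85 mm long.
- probe: The whole probe, about 0.15 kg, origin at the stem's tip.
- lens_cap: Bystander: loose black lens cap, a disc 68 mm in diameter and 14 mm high; origin under its centre.
- mouse: Bystander: loose grey computer mouse, 100 mm (x) by 60 mm, 34 mm high; origin under its centre.
- driver: Bystander: loose screwdriver lying flat, 170 mm long along its x.
- blank0_mid (a point): Blank 1 of 4, counted from the bottom of the stack on the jig block: loose aluminium plate 80 mm (x) by 64 mm (y), 5 mm thick, 70 g, with a 26 mm hole in its middle; this point is its centre. All start 6 to 15 mm short of both rails, a little turned. Squared, the stack overhangs the block by 12 mm at -x and 10 mm at -y, so a pusher may reach below this blank.
- blank1_mid (a point): Blank 2 of 4, counted from the bottom of the stack on the jig block: loose aluminium plate 80 mm (x) by 64 mm (y), 5 mm thick, 70 g, with a 26 mm hole in its middle; this point is its centre.
- blank2_mid (a point): Blank 3 of 4, counted from the bottom of the stack on the jig block: loose aluminium plate 80 mm (x) by 64 mm (y), 5 mm thick, 70 g, with a 26 mm hole in its middle; this point is its centre.
- blank3_mid (a point): Blank 4 of 4, counted from the bottom of the stack on the jig block: loose aluminium plate 80 mm (x) by 64 mm (y), 5 mm thick, 70 g, with a 26 mm hole in its middle; this point is its centre. The stack is 20 mm high, its top 60 mm above the work surface. Smooth, slippery plates: a push of 12 to 20 N at the middle of a side settles all four flush against a rail.

How it is judged:
By the outcome, as a careful person would: the job done as asked, in the order asked, and still so for the second after the job is handed in, while the arm keeps its last pose, push and grip.
It also fails if it takes over 72 s, if anything falls off the work surface, if the arm or the gripper's body presses on something with over 40 N, if the wrist force passes 120 N, or if a joint passes its speed limit or range.

### The arm

A 6-joint arm with a two-finger parallel gripper is mounted at the origin on the work surface. World frame = base frame: x ahead of the robot, y to its left, z up, the work surface at z = 0. Lengths are in m, angles in rad, forces in N, time in s.
With the tool pointing down it reaches from about 0.25 to 0.775 m from the base axis. Payload 4 kg.
Tool frame: the origin (TCP) lies at the very end of the fingers, on their centre line; the grasp point (between the pads) lies 19 mm behind it; z points along the fingers, y is the line along which they close (so a half turn about z gives the same grasp; the last joint's range is limited). The gripper opens to 94 mm and grips with 3 to 60 N. Pads are 16 mm wide; open, the fingers measure 119 mm over their backs; the gripper's body (75 mm by 177 mm) begins 78 mm behind the grasp point.
Start: joints at [1.081, 0.087, 1.371, -0, 1.684, -0.103], TCP at [0.207, 0.509, 0.206] pointing down, gripper open.
Joint ranges: [-3.1, 3.1], [-0.76, 2.03], [0.27, 2.55], [-1.08, 4.22], [0.17, 2.65], [-2.57, 2.57]. Speed limits (rad/s): [2.79, 2.79, 3.14, 3.14, 3.14, 3.14].

### API

Orientations are given as a unit quaternion [x, y, z, w].
In Python, from rig import telemetry, get_image, camera_info, ticket gives the robot as it stands.
- The arm moves only by the tool play_rows, never from a script. Its argument "deltas" is a list of rows, each a list of 2 entries, a list of its own where there are three numbers: the shift along the tool's x, y, z in mm, then the turn about the tool's z in degrees. In form: [[[tx, ty, tz], turn], ...]. A call has 1 to 5 rows; each row is the pose to reach, as a shift and turn from the pose commanded when the call began, along the tool's axes at that moment; what a row does not reach only later rows make up. A row lasts 1/12 s, in which the tool goes at most 41.7 mm and 7.16 degrees, less where a joint would pass 70% of its speed; a pose out of reach is approached as far as the arm can. A call with a gripper value outside its range is refused whole. "gripper" is the closure, from -1 (fully open) to 1 (shut), so that 0 is half open, set as the call begins (left out, the last holds). The fingers move at their own pace and stop on an object; "squeeze" is the grip in N (left out, the last holds). Time passes only in rows, so rows that repeat a pose let the fingers close. It gives the time, the measured TCP pose, the force, the opening and the grip force at its end, in the units of the state.
- telemetry.sense(): the state, without advancing time (a new reading comes with each control period).
- get_image(name): name is "scene" or "top"; returns the picture (480x640x3 uint8, red, green, blue); there is no depth.
- camera_info(name): a dict with "intrinsics" (3x3 intrinsics, pixels), "eye" and "orientation" of the camera in the world. Camera axes: x right, y down, z forward; pixel columns grow to the right and rows downward; lengths in m; the calibration is good to about 2 mm. A picture is of the moment at which its call begins. camera_info takes no time and is no camera call.
- ticket.job_done(): hands the job in; it is judged then, once.
The state is a dict: "t": time; "joints": joint angles; "qd": joint speeds; "effort": joint torques, N m; "tcp_pos": TCP position; "ee_rot": TCP orientation; "ft_force": force on the tool from outside, world axes, zero at the start; "ft_torque": the same for the moment, N m; "finger_gap": finger opening in m; "grasp_force": force on a finger pad.
Only numpy, scipy, OpenCV 4.12 (cv2) and the standard library are available. Lean on these libraries where they do the work, as an engineer would, in place of code of your own. Each camera call takes 0.05 s, during which the arm holds its last target. There are 200 camera calls.

## Working session

There is one attempt and no reset: what is moved stays moved. The work goes in short steps, Python scripts to look and compute and a tool call to move; the robot and the scene stay as the last step left them, time stands still between calls to the robot, and variables do not carry over. Pictures are saved under pics/ and viewed, at most 10 in all, crops included, and the job is handed in when it is done.

Besides the shell and the picture viewer there is one more tool, called after "Request:" in YAML: its name, and indented under it one key for each argument. play_rows: Moves the arm, as the interface text tells. Its arguments: {"type":"object","properties":{"deltas":{"type":"array","items":{"type":"array"}},"gripper":{"type":"number"},"squeeze":{"type":"number"}},"required":["deltas"]}

```bash
ls; mkdir -p pics; python3 - <<'E'
from rig import telemetry,get_image,camera_info
import cv2
s=telemetry.sense();print(s['t'],s['tcp_pos'],s['ee_rot'],s['finger_gap'])
for n in('scene','top'):
    c=camera_info(n);print(n,c)
    im=get_image(n)[:,:,::-1];cv2.imwrite(f'pics/{n}0.png',im)
E
```

```text
pics
0.0 [0.2072145  0.50888958 0.20433295] [ 1.92186716e-01  9.81357785e-01 -1.02921590e-03 -3.22540194e-04] 0.09411151240475606
scene {'intrinsics': array([[524.44122031,   0.        , 323.91746796],
       [  0.        , 524.44122031, 242.33613583],
       [  0.        ,   0.        ,   1.        ]]), 'eye': array([1.11115925, 0.83770709, 0.89175385]), 'orientation': array([ 0.23270326,  0.87271409, -0.41250692, -0.11856372])}
top {'intrinsics': array([[445.38167751,   0.        , 320.3061577 ],
       [  0.        , 445.38167751, 241.87761339],
       [  0.        ,   0.        ,   1.        ]]), 'eye': array([ 0.3899892 , -0.02380823,  1.15461823]), 'orientation': array([ 0.73939075, -0.66400689,  0.07633696, -0.08104838])}
```

View pics/scene0.png

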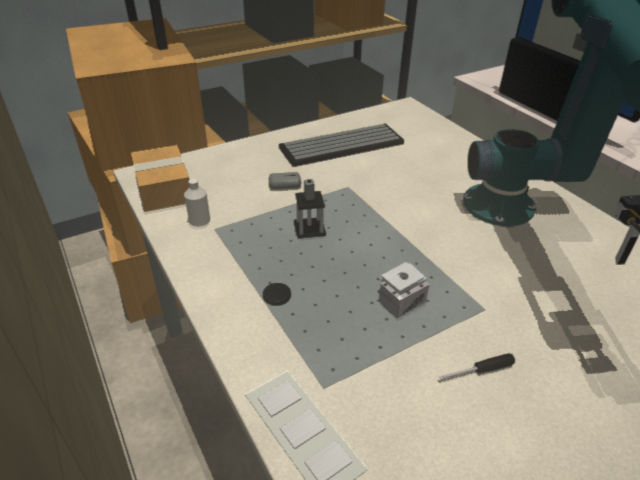

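View pics/top0.png

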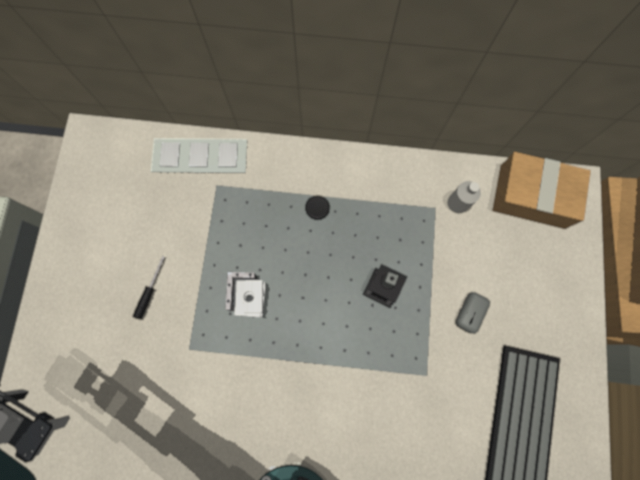

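The scene view shows the jig and stack at about (404,285) and the probe in its stand at (310,210). In the top view the jig is at (247,297) with rails on its upper and left sides, and the stand is at (386,286). I'll zoom in on both.

```bash
cat > h.py <<'E'
import numpy as np,cv2
from scipy.spatial.transform import Rotation as R
from rig import telemetry,get_image,camera_info
def C(n):
    c=camera_info(n);return c['intrinsics'],np.array(c['eye']),R.from_quat(c['orientation']).as_matrix()
def proj(n,P):
    K,e,M=C(n);q=(np.atleast_2d(P)-e)@M@K.T;return q[:,:2]/q[:,2:]
def ray(n,uv,z):
    K,e,M=C(n);d=M@np.linalg.solve(K,[uv[0],uv[1],1]);return e+d*(z-e[2])/d[2]
def crop(im,x,y,w,h,f):return cv2.resize(im[y:y+h,x:x+w],None,fx=f,fy=f,interpolation=cv2.INTER_CUBIC)
E
python3 - <<'E'
from h import *
t=cv2.imread('pics/top0.png');s=cv2.imread('pics/scene0.png')
a=np.hstack([crop(t,212,262,66,50,6),crop(t,352,256,66,50,6)])
b=np.hstack([crop(s,370,255,66,50,6),crop(s,280,175,66,70,6)[:300]])
o=np.vstack([a,b]);print(o.shape);cv2.imwrite('pics/c0.png',o)
E
```

```text
(600, 792, 3)
```

View pics/c0.png

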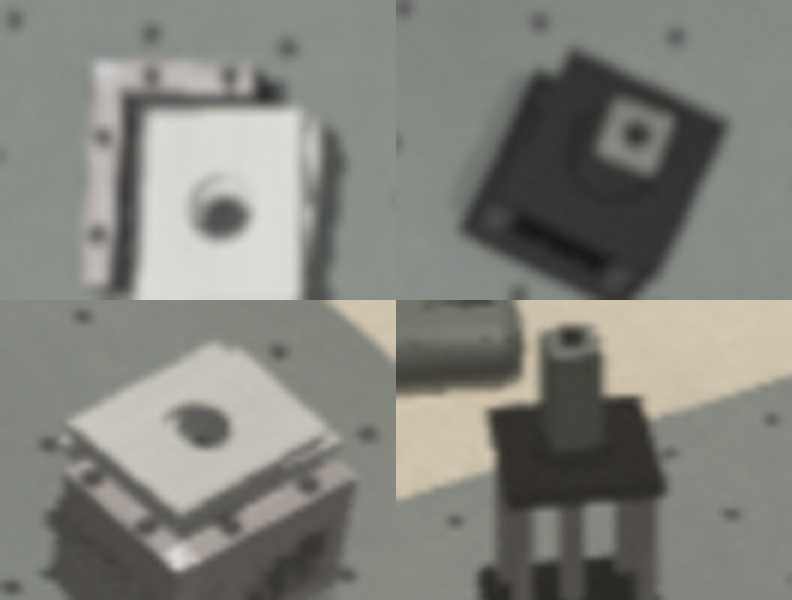

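```bash
cat > fit.py <<'E'
from h import *
from scipy.optimize import least_squares
to=np.array([212,262.]);t2=np.array([352,256.])
so=np.array([370,255.]);s2=np.array([280,175.])
f=lambda p,o,d=(0,0):(np.array(p,float)-d+.0)/6-.42+o
P=np.array([[52,44,60],[52,-22,60],[-28,44,60]])/1e3
top=[f(p,to) for p in[(95,62),(254,65),(83,289)]]
sc=[f(p,so,(0,300)) for p in[(178,571),(65,475),(357,472)]]
def T(v,P):c,s=np.cos(v[2]),np.sin(v[2]);return P@np.array([[c,s,0],[-s,c,0],[0,0,1]])+[v[0],v[1],0]
def fit(P,a,b,v0):
    for nm,fn in(('top',lambda v:(proj('top',T(v,P))-a).ravel()),('scene',lambda v:(proj('scene',T(v,P))-b).ravel()),('both',lambda v:np.r_[(proj('top',T(v,P))-a).ravel(),(proj('scene',T(v,P))-b).ravel()])):
        r=least_squares(fn,v0);print(nm,r.x[:2].round(4),np.degrees(r.x[2]).round(2),r.fun.round(1))
fit(P,top,sc,[*ray('top',top[0],.06)[:2]-.05,0])
H=np.array([[12,12,156],[12,-12,156],[-12,-12,156],[-12,12,156]])/1e3
top=[f(p,t2,(396,0)) for p in[(613,96),(675,115),(655,173),(597,153)]]
c=ray('top',np.mean(top,0),.156)
Hp=proj('scene',T([c[0],c[1],0],H));print('probe top centre',c.round(4))
e=[ray('top',p,.156) for p in top];print('edge ang',[np.degrees(np.arctan2(*(e[i]-e[i+1])[:2])).round(1) for i in(0,2) ],[np.degrees(np.arctan2(*(e[i]-e[i+1])[:2])).round(1) for i in(0,1,2)],[np.linalg.norm(e[i]-e[i+1]).round(4) for i in range(3)])
cs=ray('scene',f((571,341),s2,(396,300)),.156);print('scene',cs.round(4))
# blank 3 in top view
E
python3 fit.py
python3 -c "
from h import *
print(R.from_quat(telemetry.sense()['ee_rot']).as_matrix().round(3))"
```

```text
top [0.4854 0.1677] 7.49 [-0.5  2.2 -0.3  1.1  0.8 -3.1]
scene [0.4906 0.1697] 6.11 [ 1.6 -0.4  0.8 -1.1 -2.5  1.6]
both [0.4877 0.1681] 6.91 [-0.3  1.1 -0.1  0.2  0.7 -4.3  2.7 -1.2  1.6 -1.7 -1.9  0.6]
probe top centre [ 0.55   -0.1735  0.156 ]
edge ang [np.float64(11.2), np.float64(-166.8)] [np.float64(11.2), np.float64(104.7), np.float64(-166.8)] [np.float64(0.0243), np.float64(0.0235), np.float64(0.0228)]
scene [ 0.5549 -0.1716  0.156 ]
[[-0.926  0.377 -0.001]
 [ 0.377  0.926 -0.002]
 [ 0.    -0.002 -1.   ]]
```

The crop shows the rails' outer corner, but it cuts off the lower end of the left rail. The probe handle's top is clear. I'll take a larger crop of the jig.

```bash
python3 - <<'E'
from h import *
t=cv2.imread('pics/top0.png');s=cv2.imread('pics/scene0.png')
o=np.hstack([crop(t,217,262,57,66,7),crop(s,373,255,57,66,7)])
print(o.shape);cv2.imwrite('pics/c1.png',o)
E
```

```text
(462, 798, 3)
```

View pics/c1.png

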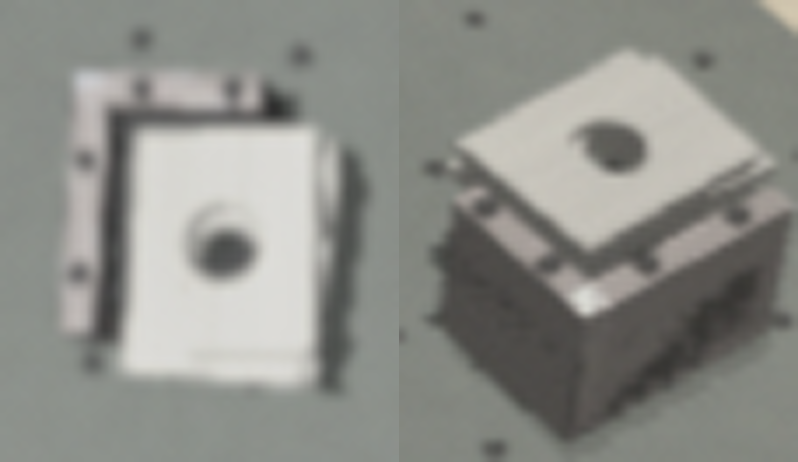

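```bash
cat > fit2.py <<'E'
from h import *
from scipy.optimize import least_squares
exec(open('fit.py').read().split('def T')[1].join(['def T','']).split('fit(P,')[0])
P=np.array([[52,44,60],[52,-22,60],[-28,44,60],[52,44,0]])/1e3
g=lambda a,o:np.array(a,float)/7-.43+o
a=g([(75,70),(262,73),(60,333)],[217,262])
b=g([(585,316),(453,203),(793,210),(567,440)],[373-57,255])
def res(v,w):
    ra=(proj('top',T(v,P[:3]))-a).ravel();rb=(proj('scene',T(v,P))-b).ravel()
    return {'top':ra,'scene':rb,'both':np.r_[ra,rb]}[w]
for w in('top','scene','both'):
    r=least_squares(res,[.48,.17,.1],args=(w,));print(w,r.x[:2].round(4),np.degrees(r.x[2]).round(2),r.fun.round(1))
v=r.x
# blank 3 hole (top face z=.06)
for n,p in(('top',g((221,240),[217,262])),('scene',g((612,147),[373-57,255]))):print(n,'hole',ray(n,p,.06).round(4))
E
python3 fit2.py
```

```text
Traceback (most recent call last):
  File "fit2.py", line 3, in <module>
    exec(open('fit.py').read().split('def T')[1].join(['def T','']).split('fit(P,')[0])
    ~~~~^^^^^^^^^^^^^^^^^^^^^^^^^^^^^^^^^^^^^^^^^^^^^^^^^^^^^^^^^^^^^^^^^^^^^^^^^^^^^^^
SyntaxError: invalid syntax
```

```bash
python3 - <<'E'
L=open('fit.py').read().split('\n')
t=[l for l in L if l.startswith('def T')][0]
s=open('fit2.py').read().split('\n');s[2]=t
open('fit2.py','w').write('\n'.join(s))
E
python3 fit2.py
```

```text
top [0.4864 0.1683] 7.21 [-0.4  2.  -0.4  1.1  0.8 -3. ]
scene [0.4908 0.1706] 4.04 [ 0.8 -0.2  0.9 -1.2 -2.3  1.1  0.6  0.5]
both [0.4887 0.169 ] 5.51 [ 0.1  0.6  0.   0.4  0.4 -4.5  1.9 -0.9  1.4 -1.6 -1.9 -0.   1.7 -0.1]
top hole [0.4836 0.1583 0.06  ]
scene hole [0.4864 0.1586 0.06  ]
```

```bash
python3 - <<'E'
s=open('fit2.py').read()
s=s.replace("def res(v,w):","def res(v,w):\n    P=np.array([[52,44,60],[52,v[3]*1e3,60],[v[4]*1e3,44,60],[52,44,0]])/1e3").replace("[.48,.17,.1]","[.48,.17,.1,-.022,-.04]").replace("r.fun.round(1))","(r.x[3:]*1e3).round(1),r.fun.round(1))")
open('fit2.py','w').write(s)
E
python3 fit2.py
```

```text
top [0.4899 0.1694] 5.43 [-22.2 -40.3] [ 0.  0.  0. -0. -0. -0.]
scene [0.4932 0.1701] 4.42 [-20.2 -37.5] [-0.   0.   0.4 -0.5 -0.2 -0.4 -0.2  0.8]
both [0.4918 0.1693] 4.81 [-20.8 -39.8] [ 0.4 -0.9 -0.1 -0.7 -0.  -1.2  0.5 -0.4  0.6 -0.9  0.8 -1.3  0.3  0.4]
top hole [0.4836 0.1583 0.06  ]
scene hole [0.4864 0.1586 0.06  ]
```

```bash
cat >> h.py <<'E'
J=np.array([.4915,.1695]);YAW=np.radians(5.)
def jig(x,y,z):
    c,s=np.cos(YAW),np.sin(YAW);return np.array([J[0]+(c*x-s*y)/1e3,J[1]+(s*x+c*y)/1e3,z/1e3])
def delta(p,xang=None):
    s=telemetry.sense();M=R.from_quat(s['ee_rot']).as_matrix();d=M.T@(np.array(p)-s['tcp_pos'])*1e3
    a=np.degrees(np.arctan2(M[1,0],M[0,0]))
    tr=None if xang is None else -((xang-a+180)%360-180)
    print('delta',d.round(1),'turn',tr,'xang',a.round(2),'t',round(s['t'],2),'q6',s['joints'][5].round(2),'F',np.round(s['ft_force'],1))
def local():
    s=telemetry.sense();d=s['tcp_pos'][:2]-J;c,q=np.cos(YAW),np.sin(YAW);f=s['ft_force']
    print('jig xy',(np.array([c*d[0]+q*d[1],-q*d[0]+c*d[1]])*1e3).round(2),'z',s['tcp_pos'][2].round(4),'F',(c*f[0]+q*f[1]).round(1),(-q*f[0]+c*f[1]).round(1),f[2].round(1),'t',s['t'])
E
python3 -c "
from h import *
delta(jig(-85,0,100),185)"
```

```text
delta [-315.7 -245.7  104.8] turn -27.161468429662875 xang 157.84 t 0.1 q6 -0.1 F [ 0.6  0.5 -0.5]
```

Request:
play_rows:
  deltas:
    - [[-28, -22, 8], -6]
    - [[-58, -45, 16], -13]
    - [[-88, -68, 24], -20]
    - [[-118, -92, 32], -27]
    - [[-148, -115, 40], -27.2]
  gripper: 1
  squeeze: 40

```text
t: 0.52
tcp_pos: [0.3004, 0.3472, 0.1651]
ee_rot: [-0.047, 0.999, 0.0, -0.0]
ft_force: [0.7, -1.2, -0.4]
finger_gap: 0.064
grasp_force: 0.0
```

```bash
python3 -c "
from h import *
delta(jig(-85,0,80),185)"
```

```text
delta [ -88.7 -194.3   85.1] turn 0.3635601032417526 xang -174.64 t 0.52 q6 -0.93 F [ 0.7 -1.2 -0.4]
```

Request:
play_rows:
  deltas:
    - [[-15, -33, 14], 0]
    - [[-31, -67, 28], 0]
    - [[-46, -101, 42], 0]
    - [[-62, -135, 56], 0]
    - [[-77, -168, 70], 0.2]

```text
t: 0.93
tcp_pos: [0.3921, 0.186, 0.095]
ee_rot: [-0.042, 0.999, 0.0, 0.0]
ft_force: [-0.5, -0.1, -0.3]
finger_gap: 0.0308
grasp_force: 0.0
```

```bash
python3 -c "
from h import *
delta(jig(-85,0,35),185);local()"
```

```text
delta [-12.7 -25.1  60. ] turn -0.16918421838840914 xang -175.17 t 0.93 q6 -1.34 F [-0.5 -0.1 -0.3]
jig xy [-97.59  25.12] z 0.095 F -0.5 -0.1 -0.3 t 0.9333
```

Request:
play_rows:
  deltas:
    - [[-4, -25, 20], -0.2]
    - [[-8, -25, 50], -0.2]
    - [[-13, -25, 60], -0.2]
    - [[-13, -25, 60], -0.2]
    - [[-13, -25, 60], -0.2]

```text
t: 1.35
tcp_pos: [0.4065, 0.1645, 0.0357]
ee_rot: [-0.044, 0.999, 0.0, -0.001]
ft_force: [0.4, -0.2, 0.5]
finger_gap: 0.0005
grasp_force: 0.0
```

```bash
python3 -c "
from h import *
local()
o=[]
for n in('top','scene'):
    im=get_image(n)[:,:,::-1];cv2.imwrite(f'pics/{n}1.png',im);u,v=proj(n,jig(-40,0,50))[0].astype(int);o.append(crop(im,u-33,v-33,66,66,6));print(u,v,proj(n,telemetry.sense()['tcp_pos']))
cv2.imwrite('pics/c2.png',np.hstack(o))"
```

```text
jig xy [-85.07   2.38] z 0.0357 F 0.4 -0.2 0.5 t 1.35
243 308 [[242.52432582 327.3907025 ]]
416 275 [[429.73515422 273.18970033]]
```

View pics/c2.png

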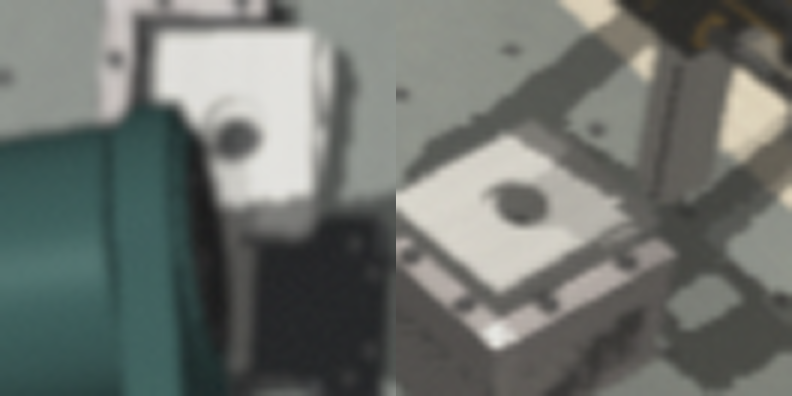

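The picture shows the closed fingers standing off the stack's -x side, tips at about scene pixel (430,275). That matches the projected TCP within about 2 px. Now push along +x, level with the stack's current middle.

Request:
play_rows:
  deltas:
    - [[-7, -11, 0], -0.3]
    - [[-16, -11, 0], -0.3]
    - [[-20, -11, 0], -0.3]
    - [[-23, -11, 0], -0.3]
    - [[-26, -11, 0], -0.3]

```text
t: 1.87
tcp_pos: [0.4341, 0.156, 0.0364]
ee_rot: [-0.047, 0.999, 0.0, 0.0]
ft_force: [-0.9, -0.9, 0.6]
finger_gap: 0.0002
grasp_force: 0.4
```

Request:
play_rows:
  deltas:
    - [[-1, 0, 0], 0]
    - [[-2, 0, 0], 0]
    - [[-3, 0, 0], 0]
    - [[-4, 0, 0], 0]
    - [[-5, 0, 0], 0]

```text
t: 2.28
tcp_pos: [0.4385, 0.1559, 0.0357]
ee_rot: [-0.047, 0.999, 0.0, -0.0]
ft_force: [-1.2, 0.4, -0.6]
finger_gap: 0.0003
grasp_force: 0.4
```

```bash
python3 -c "
from h import *
local();delta(jig(-55,-9,35),185)"
```

```text
jig xy [-53.96  -8.94] z 0.0357 F -1.2 0.5 -0.6 t 2.2833
delta [ 1.  -0.1  0.7] turn 0.34203894729523654 xang -174.66 t 2.28 q6 -1.44 F [-1.2  0.4 -0.6]
```

Request:
play_rows:
  deltas:
    - [[-1, 0, 0], 0]
    - [[-2, 0, 0], 0]
    - [[-2.5, 0, 0], 0]
    - [[-3, 0, 0], 0]
    - [[-3.5, 0, 0], 0]

```text
t: 2.7
tcp_pos: [0.4411, 0.1561, 0.0356]
ee_rot: [-0.047, 0.999, -0.0, -0.001]
ft_force: [-5.2, -0.9, 2.2]
finger_gap: 0.0008
grasp_force: 2.5
```

Request:
play_rows:
  deltas:
    - [[-0.5, 0, 0], 0]
    - [[-1, 0, 0], 0]
    - [[-1, 0, 0], 0]
    - [[-1.5, 0, 0], 0]
    - [[-1.5, 0, 0], 0]

```text
t: 3.12
tcp_pos: [0.4412, 0.1562, 0.0352]
ee_rot: [-0.047, 0.999, -0.0, -0.003]
ft_force: [-6.9, -0.2, 2.7]
finger_gap: 0.0005
grasp_force: 3.7
```

```bash
python3 -c "
from h import *
local()"
```

```text
jig xy [-51.24  -8.83] z 0.0352 F -6.9 0.4 2.7 t 3.1167
```

Request:
play_rows:
  deltas:
    - [[-1, 0, 0], 0]
    - [[-2, 0, 0], 0]
    - [[-3, 0, 0], 0]
    - [[-3, 0, 0], 0]
    - [[-3, 0, 0], 0]

```text
t: 3.53
tcp_pos: [0.4412, 0.1563, 0.0345]
ee_rot: [-0.047, 0.999, -0.0, -0.006]
ft_force: [-13.4, -1.8, 6.7]
finger_gap: 0.0008
grasp_force: 6.9
```

Request:
play_rows:
  deltas:
    - [[-1, 0, 0], 0]
    - [[-2, 0, 0], 0]
    - [[-3, 0, 0], 0]
    - [[-3, 0, 0], 0]
    - [[-3, 0, 0], 0]

```text
t: 3.95
tcp_pos: [0.4412, 0.1563, 0.0339]
ee_rot: [-0.047, 0.999, -0.001, -0.01]
ft_force: [-19.4, -1.3, 9.0]
finger_gap: 0.0005
grasp_force: 10.2
```

```bash
python3 -c "
from h import *
local();print(telemetry.sense()['effort'])"
```

```text
jig xy [-51.28  -8.75] z 0.0339 F -19.5 0.4 9.0 t 3.95
[-2.52519965e+00 -2.55633116e+01 -3.37077284e+01 -9.26996022e-01
 -6.38449430e+00  1.96641387e-02]
```

Request:
play_rows:
  deltas:
    - [[10, 0, 0], 0]
    - [[32, 0, 0], 0]
    - [[32, -35, 0], 0]
    - [[28, -66, 0], 0]
    - [[-4, -70, 0], 0]

```text
t: 4.37
tcp_pos: [0.457, 0.0841, 0.0351]
ee_rot: [-0.046, 0.999, -0.001, -0.001]
ft_force: [0.6, 0.2, -0.3]
finger_gap: 0.0007
grasp_force: 0.0
```

Request:
play_rows:
  deltas:
    - [[-20, 0, 0], 0]
    - [[-39, 0, 0], 0]
    - [[-39, 0, 0], 0]

```text
t: 4.62
tcp_pos: [0.5034, 0.0908, 0.0367]
ee_rot: [-0.046, 0.999, -0.0, 0.003]
ft_force: [0.6, 0.2, -0.6]
finger_gap: 0.0006
grasp_force: 0.0
```

```bash
python3 -c "
from h import *
local();delta(jig(-3,-75,35),185)
o=[]
for n in('top','scene'):
    im=get_image(n)[:,:,::-1];cv2.imwrite(f'pics/{n}2.png',im);u,v=proj(n,jig(0,-10,60))[0].astype(int);o.append(crop(im,u-28,v-28,56,56,7));print(u,v)
cv2.imwrite('pics/c3.png',np.hstack(o))"
```

```text
jig xy [  5.   -79.44] z 0.0367 F 0.6 0.1 -0.6 t 4.6167
delta [8.  4.5 1.6] turn 0.2719516040782537 xang -174.73 t 4.62 q6 -1.6 F [ 0.6  0.2 -0.6]
248 292
401 276
```

View pics/c3.png

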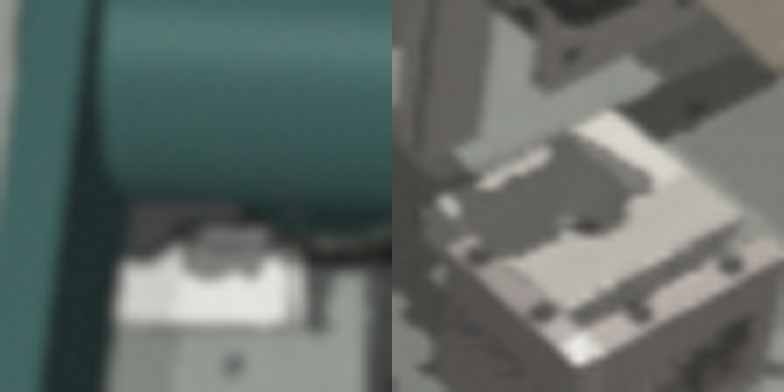

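The picture shows the stack flush along the +x rail (scene, left rail) with the gap to the +y rail still open. Now push along +y.

Request:
play_rows:
  deltas:
    - [[8, 5, 1], 0]
    - [[8, 12, 1], 0]
    - [[8, 17, 1], 0]
    - [[8, 20, 1], 0]
    - [[8, 22, 1], 0]

```text
t: 5.13
tcp_pos: [0.4885, 0.1131, 0.035]
ee_rot: [-0.047, 0.999, -0.0, 0.0]
ft_force: [-0.4, 0.3, -0.3]
finger_gap: 0.0005
grasp_force: 0.3
```

Request:
play_rows:
  deltas:
    - [[0, 1.5, 0], 0]
    - [[0, 3, 0], 0]
    - [[0, 4.5, 0], 0]
    - [[0, 6, 0], 0]
    - [[0, 7, 0], 0]

```text
t: 5.55
tcp_pos: [0.4884, 0.1193, 0.0348]
ee_rot: [-0.046, 0.999, -0.0, 0.0]
ft_force: [-0.8, -1.2, 0.5]
finger_gap: 0.0004
grasp_force: 0.4
```

Request:
play_rows:
  deltas:
    - [[0, 1, 0], 0]
    - [[0, 2, 0], 0]
    - [[0, 3, 0], 0]
    - [[0, 4, 0], 0]
    - [[0, 5, 0], 0]

```text
t: 5.97
tcp_pos: [0.4879, 0.1243, 0.0348]
ee_rot: [-0.047, 0.999, -0.0, 0.0]
ft_force: [-0.4, -0.2, 0.2]
finger_gap: 0.0005
grasp_force: 0.5
```

```bash
python3 -c "
from h import *
local()"
```

```text
jig xy [ -7.53 -44.74] z 0.0348 F -0.4 -0.2 0.2 t 5.9667
```

Request:
play_rows:
  deltas:
    - [[-2, 1, 0], 0]
    - [[-4, 1, 0], 0]
    - [[-4, 2, 0], 0]
    - [[-4, 3, 0], 0]
    - [[-4, 4, 0], 0]

```text
t: 6.38
tcp_pos: [0.492, 0.1269, 0.0349]
ee_rot: [-0.047, 0.999, -0.002, 0.0]
ft_force: [-0.2, -7.9, -0.2]
finger_gap: 0.0006
grasp_force: 3.9
```

Request:
play_rows:
  deltas:
    - [[0, 1, 0], 0]
    - [[0, 2, 0], 0]
    - [[0, 3, 0], 0]
    - [[0, 3, 0], 0]
    - [[0, 3, 0], 0]

```text
t: 6.8
tcp_pos: [0.492, 0.1269, 0.0349]
ee_rot: [-0.046, 0.999, -0.005, 0.0]
ft_force: [1.6, -13.6, 0.4]
finger_gap: 0.0005
grasp_force: 6.6
```

```bash
python3 -c "
from h import *
local()"
```

```text
jig xy [ -3.23 -42.49] z 0.0349 F 0.4 -13.7 0.4 t 6.8
```

Request:
play_rows:
  deltas:
    - [[0, 1, 0], 0]
    - [[0, 2, 0], 0]
    - [[0, 2.5, 0], 0]
    - [[0, 2.5, 0], 0]
    - [[0, 2.5, 0], 0]

```text
t: 7.22
tcp_pos: [0.492, 0.1268, 0.035]
ee_rot: [-0.046, 0.999, -0.007, 0.0]
ft_force: [2.0, -20.1, 1.7]
finger_gap: 0.0006
grasp_force: 9.6
```

```bash
python3 -c "
from h import *
local()"
```

```text
jig xy [ -3.24 -42.54] z 0.035 F 0.3 -20.2 1.7 t 7.2167
```

Request:
play_rows:
  deltas:
    - [[0, -12, 0], 0]
    - [[0, -45, 0], 0]
    - [[35, -43, 0], 0]
    - [[73, -35, 0], 0]
    - [[73, 3, 0], 0]

```text
t: 7.63
tcp_pos: [0.4093, 0.1262, 0.031]
ee_rot: [-0.043, 0.999, -0.001, -0.006]
ft_force: [-0.2, 0.8, -0.1]
finger_gap: 0.0005
grasp_force: 0.0
```

Request:
play_rows:
  deltas:
    - [[0, 33, 0], 0]
    - [[0, 33, 0], 0]

```text
t: 7.8
tcp_pos: [0.4135, 0.1677, 0.0351]
ee_rot: [-0.049, 0.999, 0.002, 0.0]
ft_force: [-0.1, 0.1, -0.9]
finger_gap: 0.0005
grasp_force: 0.0
```

```bash
python3 -c "
from h import *
local();delta(jig(-58,2,35),185)"
```

```text
jig xy [-77.81   5.01] z 0.0351 F -0.1 0.1 -0.9 t 7.8
delta [-19.8  -3.2   0.1] turn 0.5685270248336565 xang -174.43 t 7.8 q6 -1.41 F [-0.1  0.1 -0.9]
```

Request:
play_rows:
  deltas:
    - [[-8, -3, 0], 0]
    - [[-16, -3, 0], 0]
    - [[-20, -3, 0], 0]
    - [[-22, -3, 0], 0]
    - [[-24, -3, 0], 0]

```text
t: 8.22
tcp_pos: [0.4399, 0.1617, 0.0347]
ee_rot: [-0.046, 0.999, 0.0, -0.0]
ft_force: [0.2, 0.4, -0.6]
finger_gap: 0.0004
grasp_force: 0.0
```

Request:
play_rows:
  deltas:
    - [[-1, 0, 0], 0]
    - [[-2, 0, 0], 0]
    - [[-3, 0, 0], 0]
    - [[-4, 0, 0], 0]
    - [[-5, 0, 0], 0]

```text
t: 8.63
tcp_pos: [0.4408, 0.1623, 0.034]
ee_rot: [-0.047, 0.999, -0.001, -0.004]
ft_force: [-9.5, -0.6, 4.4]
finger_gap: 0.0006
grasp_force: 4.7
```

Request:
play_rows:
  deltas:
    - [[-1, 0, 0], 0]
    - [[-2, 0, 0], 0]
    - [[-3, 0, 0], 0]
    - [[-4, 0, 0], 0]
    - [[-4, 0, 0], 0]

```text
t: 9.05
tcp_pos: [0.4407, 0.1624, 0.0331]
ee_rot: [-0.047, 0.999, -0.001, -0.009]
ft_force: [-16.5, -3.2, 8.5]
finger_gap: 0.0003
grasp_force: 8.3
```

```bash
python3 -c "
from h import *
local()"
```

```text
jig xy [-51.26  -2.62] z 0.0331 F -16.7 -1.7 8.5 t 9.05
```

Request:
play_rows:
  deltas:
    - [[10, 0, 0], 0]
    - [[32, 0, 0], 0]
    - [[32, 0, -30], 0]
    - [[32, -10, -65], 0]
    - [[32, -35, -95], 5]

```text
t: 9.47
tcp_pos: [0.4188, 0.1269, 0.1308]
ee_rot: [-0.004, 1.0, 0.001, 0.0]
ft_force: [1.5, 0.2, 0.7]
finger_gap: 0.0006
grasp_force: 0.0
```

```bash
python3 -c "
from h import *
delta([.549,-.171,.19],167.5)"
```

```text
delta [-127.7 -298.9  -59.6] turn 12.986397234456035 xang -179.51 t 9.47 q6 -1.42 F [1.5 0.2 0.7]
```

Request:
play_rows:
  deltas:
    - [[-10, -25, -25], 4]
    - [[-24, -58, -50], 8]
    - [[-39, -93, -60], 13]
    - [[-54, -128, -60], 13]
    - [[-69, -163, -60], 13]
  gripper: -1

```text
t: 9.88
tcp_pos: [0.4912, -0.039, 0.192]
ee_rot: [0.11, 0.994, -0.0, 0.003]
ft_force: [0.8, 1.1, -0.7]
finger_gap: 0.0305
grasp_force: 0.0
```

```bash
python3 -c "
from h import *
delta([.549,-.171,.19],167.5)"
```

```text
delta [ -85.3 -116.1    2.5] turn -0.15377868841625286 xang 167.35 t 9.88 q6 -1.54 F [ 0.8  1.1 -0.7]
```

Request:
play_rows:
  deltas:
    - [[-22, -30, 0], 0]
    - [[-45, -60, 0], 0]
    - [[-67, -90, 0], 0]
    - [[-85, -116, 0], 0]
    - [[-85, -116, 0], 0]

```text
t: 10.3
tcp_pos: [0.5484, -0.1744, 0.1888]
ee_rot: [0.113, 0.994, -0.001, 0.001]
ft_force: [-0.2, 0.5, -0.4]
finger_gap: 0.0637
grasp_force: 0.0
```

```bash
python3 -c "
from h import *
delta([.549,-.171,.115],167.5)
print(telemetry.sense()['finger_gap'])
o=[]
t=get_image('top')[:,:,::-1];cv2.imwrite('pics/top3.png',t)
s=get_image('scene')[:,:,::-1];cv2.imwrite('pics/scene3.png',s)
a=np.hstack([crop(t,218,264,50,66,8)[:,:400],crop(s,378,255,50,66,8)]);cv2.imwrite('pics/c4.png',a)"
```

```text
delta [ 0.3  3.7 73.8] turn -0.4738839893297495 xang 167.03 t 10.3 q6 -1.75 F [-0.2  0.5 -0.4]
0.06366230031521485
```

View pics/c4.png

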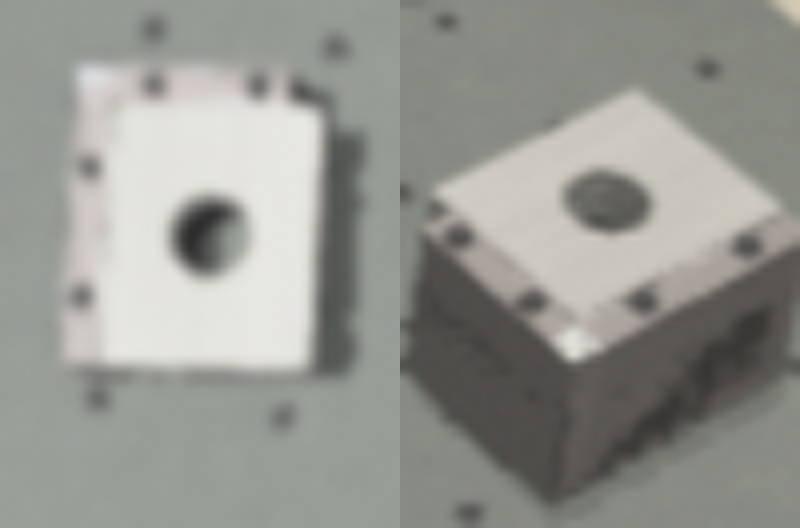

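The stack is flush with both rails. The hole is at about (210,235) in the top crop and (607,202) in the scene crop. Now measure it and continue to the probe.

```bash
python3 - <<'E'
from h import *
print(ray('top',np.array([210,235])/8-.44+[218,264],.06).round(4),ray('scene',np.array([207,202])/8-.44+[378,255],.06).round(4))
E
```

```text
[0.4895 0.1699 0.06  ] [0.4942 0.1708 0.06  ]
```

Request:
play_rows:
  deltas:
    - [[0, 3, 0], 0]
    - [[0, 3, 20], 0]
    - [[0, 3, 45], 0]
    - [[0, 3, 65], 0]
    - [[0, 3, 74], 0]

```text
t: 10.82
tcp_pos: [0.5459, -0.1634, 0.1131]
ee_rot: [0.109, 0.994, 0.001, -0.002]
ft_force: [-0.2, -0.1, -0.5]
finger_gap: 0.0938
grasp_force: 0.0
```

```bash
python3 -c "
from h import *
delta([.549,-.171,.113],167.5)"
```

```text
delta [-4.7 -6.8  0.1] turn -0.0229149104546309 xang 167.48 t 10.82 q6 -1.74 F [-0.2 -0.1 -0.5]
```

Request:
play_rows:
  deltas:
    - [[-4, -6, 0], 0]
    - [[-4, -6, 0], 0]
    - [[-4, -6, 0], 0]

```text
t: 11.07
tcp_pos: [0.5513, -0.1729, 0.1178]
ee_rot: [0.11, 0.994, -0.0, 0.002]
ft_force: [-0.3, -0.3, 1.1]
finger_gap: 0.0941
grasp_force: 0.0
```

```bash
python3 -c "
from h import *
delta([.549,-.171,.113],167.5)"
```

```text
delta [2.7 1.4 4.8] turn -0.14167043666850532 xang 167.36 t 11.07 q6 -1.75 F [-0.3 -0.3  1.1]
```

Request:
play_rows:
  deltas:
    - [[0, 0, 0], 0]
    - [[0, 0, 0], 0]
    - [[0, 0, 0], 0]
    - [[0, 0, 0], 0]
    - [[0, 0, 0], 0]

```text
t: 11.48
tcp_pos: [0.5503, -0.1728, 0.1161]
ee_rot: [0.11, 0.994, -0.0, 0.0]
ft_force: [0.3, -0.5, -0.6]
finger_gap: 0.0938
grasp_force: 0.0
```

```bash
python3 -c "
from h import *
delta([.549,-.171,.113],167.5)"
```

```text
delta [1.7 1.5 3.1] turn -0.16286577084642317 xang 167.34 t 11.48 q6 -1.75 F [ 0.3 -0.5 -0.6]
```

Request:
play_rows:
  deltas:
    - [[1.5, 1.5, 2.5], 0]
    - [[1.5, 1.5, 2.5], 0]
    - [[1.5, 1.5, 2.5], 0]
    - [[1.5, 1.5, 2.5], 0]
    - [[1.5, 1.5, 2.5], 0]
  gripper: 0.7
  squeeze: 4

```text
t: 11.9
tcp_pos: [0.549, -0.171, 0.1133]
ee_rot: [0.11, 0.994, 0.0, -0.0]
ft_force: [0.7, 0.2, -0.8]
finger_gap: 0.0641
grasp_force: 0.0
```

Request:
play_rows:
  deltas:
    - [[0, 0, 0], 0]
    - [[0, 0, 0], 0]
    - [[0, 0, 0], 0]
    - [[0, 0, 0], 0]
    - [[0, 0, 0], 0]

```text
t: 12.32
tcp_pos: [0.5491, -0.171, 0.1133]
ee_rot: [0.11, 0.994, 0.0, 0.0]
ft_force: [-0.1, 1.2, 0.1]
finger_gap: 0.0306
grasp_force: 0.0
```

Request:
play_rows:
  deltas:
    - [[0, 0, 0], 0]
    - [[0, 0, 0], 0]
    - [[0, 0, 0], 0]
    - [[0, 0, 0], 0]
    - [[0, 0, 0], 0]

```text
t: 12.73
tcp_pos: [0.5491, -0.1711, 0.1134]
ee_rot: [0.11, 0.994, -0.0, 0.0]
ft_force: [0.1, -0.6, -0.0]
finger_gap: 0.0241
grasp_force: 3.9
```

```bash
python3 -c "
from h import *
delta([.549,-.171,.113],77.5)"
```

```text
delta [0.1 0.1 0.4] turn 89.83430034231444 xang 167.33 t 12.73 q6 -1.75 F [ 0.1 -0.6 -0. ]
```

Request:
play_rows:
  deltas:
    - [[0, 0, 0], 0]
    - [[0, 0, 0], 0]
    - [[0, 0, 0], 0]
    - [[0, 0, 0], 7]
    - [[0, 0, 0], 14]
  gripper: -0.2

```text
t: 13.15
tcp_pos: [0.549, -0.1708, 0.1133]
ee_rot: [0.233, 0.972, 0.0, -0.0]
ft_force: [-0.2, -0.8, -0.0]
finger_gap: 0.054
grasp_force: 0.0
```

Request:
play_rows:
  deltas:
    - [[0, 0, 0], 7]
    - [[0, 0, 0], 14]
    - [[0, 0, 0], 21]
    - [[0, 0, 0], 28]
    - [[0, 0, 0], 35]

```text
t: 13.57
tcp_pos: [0.549, -0.1709, 0.1133]
ee_rot: [0.515, 0.857, 0.0, -0.0]
ft_force: [-0.4, 0.8, 0.0]
finger_gap: 0.0563
grasp_force: 0.0
```

Request:
play_rows:
  deltas:
    - [[0, 0, 0], 7]
    - [[0, 0, 0], 14]
    - [[0, 0, 0], 21]
    - [[0, 0, 0], 28]
    - [[0, 0, 0], 35]

```text
t: 13.98
tcp_pos: [0.549, -0.1709, 0.1133]
ee_rot: [0.749, 0.663, 0.0, -0.0]
ft_force: [-0.2, -0.8, -0.4]
finger_gap: 0.0565
grasp_force: 0.0
```

```bash
python3 -c "
from h import *
delta([.549,-.171,.113],77.5)"
```

```text
delta [-0.1  0.   0.3] turn 5.496930275583395 xang 83.0 t 13.98 q6 -0.28 F [-0.2 -0.8 -0.4]
```

Request:
play_rows:
  deltas:
    - [[0, 0, 0], 5.5]
    - [[0, 0, 0], 5.5]
    - [[0, 0, 0], 5.5]
    - [[0, 0, 0], 5.5]
    - [[0, 0, 0], 5.5]
  gripper: 1
  squeeze: 8

```text
t: 14.4
tcp_pos: [0.549, -0.171, 0.1133]
ee_rot: [0.778, 0.629, 0.0, -0.0]
ft_force: [0.7, -0.8, 0.1]
finger_gap: 0.0266
grasp_force: 0.0
```

Request:
play_rows:
  deltas:
    - [[0, 0, 0], 0]
    - [[0, 0, 0], 0]
    - [[0, 0, 0], 0]
    - [[0, 0, 0], 0]
    - [[0, 0, 0], 0]
  squeeze: 25

```text
t: 14.82
tcp_pos: [0.5491, -0.1709, 0.1133]
ee_rot: [0.778, 0.628, 0.0, 0.0]
ft_force: [-0.4, 0.5, -0.4]
finger_gap: 0.0237
grasp_force: 24.9
```

Request:
play_rows:
  deltas:
    - [[0, 0, -5], 0]
    - [[0, 0, -20], 0]
    - [[0, 0, -45], 0]
    - [[0, 0, -75], 0]
    - [[0, 0, -95], 0]

```text
t: 15.23
tcp_pos: [0.5492, -0.1711, 0.2108]
ee_rot: [0.778, 0.628, 0.0, 0.001]
ft_force: [1.1, 0.1, -0.9]
finger_gap: 0.024
grasp_force: 24.9
```

```bash
python3 -c "
from h import *
delta([.4885,.171,.2],77.5)"
```

```text
delta [ 321.7 -131.4   10.5] turn 0.3410133361986709 xang 77.84 t 15.23 q6 -0.19 F [ 1.1  0.1 -0.9]
```

Request:
play_rows:
  deltas:
    - [[20, -8, -4], 0]
    - [[46, -19, -4], 0]
    - [[77, -31, -4], 0]
    - [[108, -44, -4], 0]
    - [[139, -57, -4], 0]

```text
t: 15.65
tcp_pos: [0.5218, -0.022, 0.2122]
ee_rot: [0.778, 0.628, -0.0, -0.0]
ft_force: [0.5, 0.1, -1.3]
finger_gap: 0.0239
grasp_force: 24.9
```

Request:
play_rows:
  deltas:
    - [[31, -13, 0], 0]
    - [[62, -26, 0], 0]
    - [[93, -39, 0], 0]
    - [[120, -50, 0], 0]
    - [[138, -57, 0], 0]

```text
t: 16.07
tcp_pos: [0.4947, 0.1264, 0.2124]
ee_rot: [0.777, 0.629, -0.0, -0.001]
ft_force: [0.2, -0.2, -1.8]
finger_gap: 0.0237
grasp_force: 24.9
```

Request:
play_rows:
  deltas:
    - [[15, -6, 0], 0]
    - [[28, -11, 0], 0]
    - [[35, -14, 0], 0]
    - [[40, -16, 0], 0]
    - [[40, -16, 0], 0]

```text
t: 16.48
tcp_pos: [0.4885, 0.1668, 0.2122]
ee_rot: [0.778, 0.629, -0.0, -0.0]
ft_force: [-1.4, -0.7, -1.8]
finger_gap: 0.0238
grasp_force: 24.9
```

Request:
play_rows:
  deltas:
    - [[0, 0, 0], 0]
    - [[0, 0, 0], 0]
    - [[0, 0, 0], 0]
    - [[0, 0, 0], 0]
    - [[0, 0, 0], 0]

```text
t: 16.9
tcp_pos: [0.4889, 0.1658, 0.2124]
ee_rot: [0.778, 0.628, 0.0, 0.0]
ft_force: [1.1, -0.9, -1.7]
finger_gap: 0.024
grasp_force: 24.9
```

```bash
python3 -c "
from h import *
delta([.4885,.171,.18],77.5);print(telemetry.sense()['ft_torque'])"
```

```text
delta [ 5.  -1.5 32.4] turn 0.2897097078634374 xang 77.79 t 16.9 q6 0.43 F [ 1.1 -0.9 -1.7]
[-0.00047291  0.06115937 -0.01649564]
```

Request:
play_rows:
  deltas:
    - [[3, -1, 0], 0]
    - [[5.5, -1.5, 5], 0.3]
    - [[5.5, -1.5, 18], 0.3]
    - [[5.5, -1.5, 30], 0.3]
    - [[5.5, -1.5, 38], 0.3]

```text
t: 17.32
tcp_pos: [0.4876, 0.172, 0.1723]
ee_rot: [0.78, 0.626, -0.001, -0.001]
ft_force: [-0.5, -0.0, -1.9]
finger_gap: 0.0238
grasp_force: 24.9
```

Request:
play_rows:
  deltas:
    - [[0, 0, 0], 0]
    - [[0, 0, 0], 0]
    - [[0, 0, 0], 0]
    - [[0, 0, 0], 0]
    - [[0, 0, 0], 0]

```text
t: 17.73
tcp_pos: [0.4889, 0.1721, 0.1752]
ee_rot: [0.78, 0.626, 0.001, 0.0]
ft_force: [-0.4, -0.3, -1.8]
finger_gap: 0.0236
grasp_force: 24.9
```

```bash
python3 -c "
from h import *
delta([.4884,.1715,.1183],77.5)
s=get_image('scene')[:,:,::-1];cv2.imwrite('pics/scene4.png',s)
t=get_image('top')[:,:,::-1];cv2.imwrite('pics/top4.png',t)
cv2.imwrite('pics/c5.png',np.hstack([crop(s,365,210,80,100,6)[:,:480],crop(t,222,255,50,100,6)]))
print(proj('scene',[telemetry.sense()['tcp_pos']-[0,0,.0983],[.4884,.1715,.06]]))"
```

```text
delta [-0.7 -0.4 56.9] turn 0.036327419490390866 xang 77.54 t 17.73 q6 0.45 F [-0.4 -0.3 -1.8]
[[406.49181273 274.04869744]
 [405.64681361 279.14935067]]
```

View pics/c5.png

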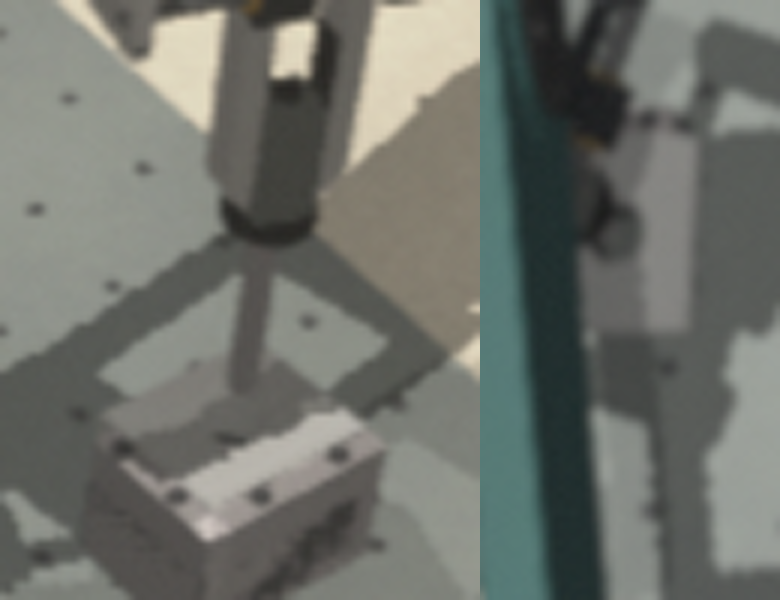

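The scene view shows the probe upright with its tip at about (405,274), just above the shaded hole. I'll measure the stem's columns to refine that.

```bash
python3 - <<'E'
from h import *
g=cv2.cvtColor(cv2.imread('pics/scene4.png'),cv2.COLOR_BGR2GRAY)
for r in(255,260,265,268,270,272,274,275,276,277,278):print(r,g[r,397:416])
p=telemetry.sense()['tcp_pos'];s=np.linspace(0,.085,4)
print(proj('scene',[p+[0,0,-.0983+k] for k in s]).round(1))
g=cv2.cvtColor(cv2.imread('pics/scene3.png'),cv2.COLOR_BGR2GRAY)[272:288,392:416]
m=(g<135).astype(np.uint8);n,l,st,c=cv2.connectedComponentsWithStats(m);print(st,c+[392,272]);print(g[4:12:3])
E
```

```text
255 [ 88  88  88  88  87  88  98 101  90  83  82  83  85  94  99  93  88  87
  86]
260 [108 128 143 145 143 144 140 118  91  83  83  85  94 124 140 143 142 140
 141]
265 [145 143 143 143 144 144 124  98  85  84  83  89 121 140 144 143 141 140
 139]
268 [143 142 142 142 139 133 108  85  81  83  85  96 118 131 137 141 142 141
 142]
270 [116 123 128 125 124 116  95  83  83  82  85 102 113 108 103 111 129 139
 142]
272 [123 124 124 123 123 111  93  83  83  85  87  94  97  96  97  96  99 106
 124]
274 [124 123 125 126 125 115  96  83  83  84  90  93  95  96  95  96  96  95
  96]
275 [125 124 125 126 123 119 104  89  87  90  93  95  96  97  97  96  95  94
  95]
276 [125 126 123 118 114 107 101  99  97  95  94  96  95  98  96  95  95  95
 100]
277 [126 120 111 104 101 100  98  98  98  97  98  96  96  96  95  94  96  99
 111]
278 [123 113 101 100 101 101 100  98  97  97  97  95  95  94  95  95  96  98
 111]
[[406.5 274. ]
 [407.9 264.8]
 [409.4 255.3]
 [410.9 245.5]]
[[  0   0  24  16 325]
 [  7   5  10   7  59]] [[403.48923077 279.43076923]
 [403.55932203 279.88135593]]
[[200 200 201 201 202 202 200 194 180 159 141 138 151 168 180 190 196 198
  199 197 196 195 196 197]
 [203 202 202 201 201 193 151 110 102 106 103  98  96  96  97  98 114 165
  193 197 197 198 198 198]
 [199 200 199 199 199 199 197 174 134 100  82  82  88  90  93 104 134 176
  195 196 197 197 198 199]]
```

Request:
play_rows:
  deltas:
    - [[-1, 0, 0], 0]
    - [[-1, 0, 3], 0]
    - [[-1, 0, 7], 0]
    - [[-1, 0, 11], 0]
    - [[-1, 0, 14], 0]

```text
t: 18.25
tcp_pos: [0.4879, 0.1709, 0.1594]
ee_rot: [0.78, 0.626, -0.0, -0.0]
ft_force: [-0.4, -0.0, -0.6]
finger_gap: 0.0239
grasp_force: 24.9
```

```bash
python3 -c "
from h import *
delta([.4886,.1712,.1183],77.5)"
```

```text
delta [ 0.4  0.7 41.1] turn 0.03530428627118454 xang 77.54 t 18.25 q6 0.44 F [-0.4 -0.  -0.6]
```

Request:
play_rows:
  deltas:
    - [[0, 0.5, 3], 0]
    - [[0, 0.5, 6], 0]
    - [[0, 0.5, 9], 0]
    - [[0, 0.5, 12], 0]
    - [[0, 0.5, 15], 0]

```text
t: 18.67
tcp_pos: [0.4887, 0.1709, 0.145]
ee_rot: [0.78, 0.626, 0.0, -0.0]
ft_force: [0.6, -0.7, -1.2]
finger_gap: 0.0243
grasp_force: 24.9
```

Request:
play_rows:
  deltas:
    - [[0, 0, 3], 0]
    - [[0, 0, 6], 0]
    - [[0, 0, 9], 0]
    - [[0, 0, 12], 0]
    - [[0, 0, 15], 0]

```text
t: 19.08
tcp_pos: [0.4887, 0.1709, 0.13]
ee_rot: [0.78, 0.626, 0.0, -0.0]
ft_force: [-0.6, 0.2, -1.6]
finger_gap: 0.024
grasp_force: 24.9
```

```bash
python3 -c "
from h import *
delta([.4886,.1712,.1183],77.5)"
```

```text
delta [ 0.3 -0.2 11.7] turn 0.03702836235186169 xang 77.54 t 19.08 q6 0.44 F [-0.6  0.2 -1.6]
```

Request:
play_rows:
  deltas:
    - [[0, 0, 3], 0]
    - [[0, 0, 6], 0]
    - [[0, 0, 9], 0]
    - [[0, 0, 11], 0]
    - [[0, 0, 11.7], 0]

```text
t: 19.5
tcp_pos: [0.4885, 0.1708, 0.1181]
ee_rot: [0.78, 0.626, -0.0, -0.0]
ft_force: [-0.7, -0.2, -1.5]
finger_gap: 0.0241
grasp_force: 24.9
```

Request:
play_rows:
  deltas:
    - [[0, 0, 0], 0]
    - [[0, 0, 0], 0]
    - [[0, 0, 0], 0]
    - [[0, 0, 0], 0]
    - [[0, 0, 0], 0]

```text
t: 19.92
tcp_pos: [0.4889, 0.171, 0.1188]
ee_rot: [0.78, 0.626, 0.0, 0.0]
ft_force: [0.3, 0.6, -2.0]
finger_gap: 0.024
grasp_force: 24.9
```

```bash
python3 -c "
from h import *
delta([.4886,.1712,.1183],77.5)
s=get_image('scene')[:,:,::-1];cv2.imwrite('pics/scene5.png',s)
t=get_image('top')[:,:,::-1]
cv2.imwrite('pics/c6.png',np.hstack([crop(s,370,220,70,80,7),crop(t,230,255,40,80,7)]))"
```

```text
delta [ 0.2 -0.3  0.5] turn 0.037585854381745776 xang 77.54 t 19.92 q6 0.44 F [ 0.3  0.6 -2. ]
```

View pics/c6.png

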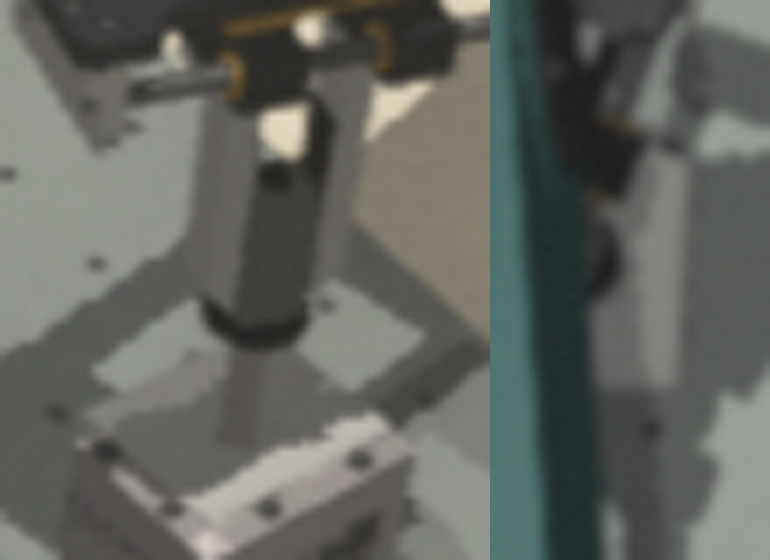

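The stem goes through the shaded hole at about scene pixel (404,280). The hole centre was measured at (403.4,279.8), so it is centred, and it is upright with no contact force.

```bash
python3 -c "
from rig import ticket
print(ticket.job_done())"
```

```text
the job is handed in; nothing more can be done
None
```

I squared the stack against both rails, and the gripper is holding the probe upright and centred, about half-way down the bore by arm position (z inferred, not seen). I handed the job in at about 20 s, with no contact force showing after the lift; I kept clear of the lens cap, mouse and screwdriver but did not re-check them in a final picture.

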